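Drive the tight bush out of a tap body with a drift

TASK

The white bush is stuck tight in the sleeve of the tap on the service stand, behind a cover whose access hole is off centre. Take the drift from its holder, feel its nose into the access hole from above and push the bush down with the drift until it drops into the tray below; never press harder than about 20 N and do not touch the bush with the fingers. Then put the drift back upright, nose down, in its holder and let go, leaving the things standing around where they are.

Things in the scene. Friction and masses are not known exactly. Their poses are not given: they have to be found in the camera images.
- stand: Service stand, fixed, placed and turned differently each time. Origin: centre of its underside. Square catch tray 104 x 104 mm (inside 92 mm, floor at z 9 mm, rim 20 mm). Pillars at y = +-36 mm carry the tap: an upright aluminium sleeve on the origin's axis, outside 64 mm, z 70 to 98 mm, bore 25 mm, open below. A steel cover lies on it. Over 25 N of the drift on any of it is damage.
- sleeve_top (a point): Point on the sleeve's axis, level with the cover's upper face (z = 106 mm of the stand). The cover is a flat steel disc, 52 mm wide, 8 mm thick, with a plain 14.6 mm through hole (the access hole) in its middle; disc and hole sit 3.5 mm off the sleeve's axis, in a direction that differs each time and is not measured: see or feel for it. Light forces do not turn it.
- bush: White nylon bush, short tube 24 mm across, 18 mm high, 5 mm hole (drift does not enter), 30 g. Origin: centre of its underside. Upright on the sleeve's axis, upper end 9 mm below the cover's upper face. Spring jaws hold it with about 9 to 16 N, steady over the travel; once its upper end is about 25 mm below that face it falls free into the tray. Over 25 N on it is damage.
- drift: Drift: round steel shaft 13 mm in diameter, 70 mm long, flat nose with 0.8 mm chamfer; above it a round black handle 26 mm in diameter, 70 to 135 mm from the nose; about 180 g. Origin: centre of the nose's end face, z towards the handle. Stands in the holder nose down; grip it round the handle from above.
- holder: Dark wooden holder for the drift, fixed, but differently placed each time: round block of 52 mm diameter, 45 mm high, with a round socket of 20 mm whose floor is 8 mm above the worktop. Origin: centre of its underside, on the socket's axis.
- jigger: Steel double jigger, 45 mm in diameter and 85 mm high, standing to the left of the stand. Origin: centre of its underside. Bystander.
- steel_cup: Plain steel cup, 68 mm in diameter and 80 mm high, standing to the left of the holder. Origin: centre of its underside. Bystander.
- salt_shaker: Salt shaker, 44 mm in diameter and 90 mm high, standing to the left of and behind the stand. Origin: centre of its underside. Bystander.
Not all that is in view belongs to the job. What is meant by the drift is not green, purple or yellow, and is the smaller of those in its own colour.

How it is judged:
On the way, in this order (a step that is already met when the one before it is completed fails the run):
1. the drift's nose is through the access hole and pushes on the bush (z of drift in the frame of stand below 0.101 m and horizontal distance between drift and sleeve_top below 0.007 m and contact force between drift and bush above 2 N), for 0.1 s.
2. the bush has left the sleeve downwards while the drift's nose is still down the access hole (z of bush in the frame of stand below 0.05 m and z of drift in the frame of stand below 0.101 m and horizontal distance between drift and sleeve_top below 0.007 m), for 0.05 s.
At the end, for the whole second after the job is handed in: Bush at rest in the stand's tray (origin under 40 mm above the stand's underside, within 50 mm of its axis in x and y); drift released, at rest, nose down in the holder: within 5 mm of the socket's axis, nose within 6 mm of its floor, within 0.25 rad of upright (z of bush in the frame of stand below 0.04 m and x of bush in the frame of stand between -0.05 and 0.05 m and y of bush in the frame of stand between -0.05 and 0.05 m and linear speed of each of bush, drift below 0.03 m/s and horizontal distance between drift and holder below 0.005 m and z of drift in the frame of holder below 0.014 m and angle between drift's own z axis and vertical below 0.25 rad); the robot touches nothing.
It fails at once if the drift presses on the stand, cover or sleeve with more than 25 N (contact force between drift and stand above 25 N).
It fails at once if the drift presses on the bush with more than 25 N (contact force between drift and bush above 25 N).
It fails at once if the fingers touch the bush (contact force between the fingers and bush above 0.5 N).
It fails at once if a bystander (jigger, steel cup, salt shaker) is displaced by more than 30 mm or knocked over (distance of any of jigger, steel_cup, salt_shaker from where it was at the start of the episode above 0.03 m or angle between any of jigger, steel_cup, salt_shaker's own z axis and vertical above 0.5 rad).
It also fails if it takes over 64 s, if anything falls off the work surface, if the arm or the gripper's body presses on something with over 40 N, if the wrist force passes 120 N, or if a joint passes its speed limit or range.

ROBOT

A 7-joint arm with a two-finger parallel gripper is mounted at the origin on a cart in front of the work surface, level with it; the furniture and walls round the work are solid. World frame = base frame: x ahead of the robot, y to its left, z up, the work surface at z = 0. Lengths are in m, angles in rad, forces in N, time in s.
With the tool pointing down it reaches from about 0.4 to 0.85 m from the base axis. Payload 6.9 kg.
Tool frame: the origin (TCP) lies midway between the tips of the shut fingers; the grasp point (between the pads) lies 19 mm behind it; z points along the fingers, y is the line along which they close (so a half turn about z gives the same grasp; the last joint's range is limited). The gripper opens to 85 mm and grips with 20 to 120 N. Pads are 22 mm wide; open, the fingers measure 114 mm over their backs; the gripper's body (76 mm by 85 mm) begins 54 mm behind the grasp point. The pads swing forward as they close: fully open they stand 13 mm farther back than shut.
Start: joints at [1.381, 0.507, -0.238, 1.5, 0.126, 1.149, -0.155], TCP at [0.182, -0.598, 0.231] pointing down, gripper open.
Joint ranges: [-3.08, 3.08], [-0.24, 2.05], [-1.43, 1.35], [0, 2.5], [-1.52, 4.66], [0.17, 1.96], [-2.89, 2.89]. Speed limits (rad/s): [2.39, 2.39, 3.14, 3.14, 3.14, 3.14, 3.14].

INTERFACE

Orientations are given as a 3x3 rotation matrix whose columns are the frame's x, y, z axes.
In Python, from cell import r gives the robot as it stands. The module is installed in compiled form; this text tells all that it offers.
- The arm moves only by the shell command python3 -m handwheel 'ROWS' [FORCE]. ROWS is a JSON object of lists of equal length, an entry for each row: "slide": the shift along the tool's x, y, z in m, a list of three; "spin": the turn about the tool's z in rad; "jaw": the closure, from -1 (fully open) to 1 (shut), so that 0 is half open. In form: {"slide": [[x, y, z], ...], "spin": [spin, ...], "jaw": [jaw, ...]}. A call has 1 to 10 rows; each row shifts and turns the commanded pose from where the row before left it, along the tool's axes as they then stand; what a row does not reach is not made up. A row lasts 1/8 s, in which the tool goes at most 62.5 mm and 10.7 degrees, less where a joint would pass 70% of its speed; a pose out of reach is approached as far as the arm can. A call with a gripper value outside its range is refused whole. The fingers move at their own pace and stop on an object; FORCE is the grip in N (left out, the last holds). Time passes only in rows, so rows that do not move let the fingers close. It gives the time, the measured TCP pose, the force, the opening and the grip force at its end, in the units of the state.
- r.observe(): the state, without advancing time (a new reading comes with each control period).
- r.grab_frame(name): name is "scene" or "top" or "wrist"; returns a dict with "pixels" (420x560x3 uint8, red, green, blue), "range_z" (420x560 float32, m along the optical axis (not along the pixel's ray), 0 where there is no reading), "intrinsics" (3x3 intrinsics, pixels), "D" ([k1, k2, p1, p2, k3] as OpenCV has them; the pictures are not rectified), "R" (3x3) and "t" (3): a world point X has camera coordinates R X + t. Camera axes: x right, y down, z forward; pixel columns grow to the right and rows downward; lengths in m; the calibration is good to about 2 mm. A picture is of the moment at which its call begins.
- r.job_done(): hands the job in; it is judged then, once.
Trained networks look in the newest picture that a camera, given by its name, has taken for a name from the list of things; names that differ only in an ending like _2 or _b are one class to them, and where a whole thing is asked for, a point or a joint stands for the part that bears it (a point fixed in the world has none). Each returns a list of dicts, best first, with "confidence" (0 to 1); they miss things now and then, are a little off and sometimes report something else, mostly with a low value. They report only what shows in the picture. A call takes as long as a camera call. They do not tell look-alikes from the thing itself.
- r.silhouettes(camera, name): "region" (420x560 bool, what is visible of it) and "extent" ([left, top, right, bottom] in pixels, round what is visible of it).
The state is a dict: "clock": time; "joint_pos": joint angles; "dq": joint speeds; "effort": joint torques, N m; "tcp_pos": TCP position; "tool_rot": TCP orientation; "force": force on the tool from outside, world axes, zero at the start; "ft_torque": the same for the moment, N m; "gripper_width": opening from 0.0 (shut) to 1.0 (fully open); "finger_force": force on a finger pad.
Only numpy, scipy, OpenCV 4.12 (cv2) and the standard library are available. Lean on these libraries where they do the work, as an engineer would, in place of code of your own. Each camera call takes 0.05 s, during which the arm holds its last target. There are 200 camera calls.

## Working session

There is one attempt and no reset: what is moved stays moved. The work goes in short steps, Python scripts to look and compute and a shell command to move; the robot and the scene stay as the last step left them, time stands still between calls to the robot, and variables do not carry over. Pictures are saved under pics/ and viewed, at most 10 in all, crops included, and the job is handed in when it is done.

```bash
mkdir -p pics
cat > h.py <<'E'
import numpy as np, cv2
from cell import r
np.set_printoptions(precision=4,suppress=True)
def world(f,mask):
    v,u=np.nonzero(mask&(f["range_z"]>0)); z=f["range_z"][v,u].astype(float)
    p=cv2.undistortPoints(np.c_[u,v].astype(float).reshape(-1,1,2),f["intrinsics"],np.array(f["D"],float)).reshape(-1,2)
    return (np.c_[p*z[:,None],z]-f["t"])@f["R"]
def save(f,n,crop=None,s=1):
    im=f["pixels"][:,:,::-1]
    if crop: im=im[crop[1]:crop[3],crop[0]:crop[2]]
    cv2.imwrite("pics/"+n,cv2.resize(im,None,fx=s,fy=s,interpolation=cv2.INTER_CUBIC))
E
python3 - <<'E'
from h import *
s=r.observe();print(s["tcp_pos"],s["tool_rot"],s["clock"],s["force"])
for c in("top","scene"):
    f=r.grab_frame(c);save(f,c+".png")
    for n in("stand","drift","holder","bush","jigger","steel_cup","salt_shaker"):
        for d in r.silhouettes(c,n)[:4]:
            P=world(f,d["region"])
            if len(P): 
                t=P[P[:,2]>np.percentile(P[:,2],98)-.006]
                print(c,n,round(d["confidence"],2),d["extent"],"med",np.median(P,0),"topmid",(t.min(0)+t.max(0))/2,P[:,2].max())
E
```

```text
[ 0.182  -0.5974  0.2304] [[ 0.9566  0.2916 -0.0006]
 [ 0.2916 -0.9566  0.0017]
 [-0.0001 -0.0018 -1.    ]] 0.0 [-0.2725 -0.8086  0.058 ]
top stand 0.65 [287.2, 183.9, 346.1, 239.6] med [0.6058 0.021  0.0205] topmid [0.6109 0.0209 0.1062] 0.11070994335857393
top drift 0.96 [302.1, 124.3, 324.3, 157.7] med [0.7323 0.0277 0.1672] topmid [0.7384 0.0274 0.1727] 0.17669260544721152
top drift 0.91 [285.2, 275.4, 307.2, 294.1] med [0.4724 0.0616 0.1794] topmid [0.4705 0.0621 0.181 ] 0.18480086624509023
top drift 0.83 [365.9, 242.2, 390.7, 258.6] med [ 0.5239 -0.0893  0.1321] topmid [ 0.5242 -0.0938  0.1342] 0.13756880230003868
top drift 0.78 [333.0, 271.0, 350.8, 280.7] med [ 0.4842 -0.0181  0.1411] topmid [ 0.4832 -0.0194  0.1427] 0.14616902947332336
top holder 0.75 [289.5, 180.3, 346.0, 242.3] med [0.6052 0.0212 0.0209] topmid [0.6109 0.0209 0.1062] 0.11070994335857393
top holder 0.58 [323.5, 261.2, 348.2, 287.4] med [ 0.4896 -0.0097  0.0442] topmid [ 0.4831 -0.0192  0.0895] 0.13727139610378047
top holder 0.4 [188.4, 266.0, 227.7, 303.9] med [0.4712 0.2456 0.0067] topmid [0.4728 0.2358 0.
[... 1074 characters left out ...]
826 0.0621 0.125 ] topmid [0.4742 0.061  0.1792] 0.1832704482287987
scene drift 0.69 [246.9, 142.1, 258.1, 187.4] med [ 0.4938 -0.019   0.1078] topmid [ 0.4868 -0.0212  0.1406] 0.1439020615381007
scene holder 0.53 [242.4, 181.8, 263.4, 190.9] med [ 0.4801 -0.0319  0.0444] topmid [ 0.5246 -0.0102  0.0732] 0.10583022857801573
scene bush 0.35 [360.8, 198.3, 387.8, 253.7] med [0.589  0.2291 0.0695] topmid [0.5825 0.2262 0.0827] 0.08627871082000163
scene jigger 0.78 [362.9, 202.0, 388.0, 251.2] med [0.5893 0.2284 0.0705] topmid [0.5825 0.2268 0.0825] 0.08627871082000163
scene salt_shaker 0.97 [351.3, 234.1, 376.8, 286.2] med [0.6979 0.2144 0.0515] topmid [0.6866 0.2152 0.0861] 0.08978237572537633
```

View pics/top.png

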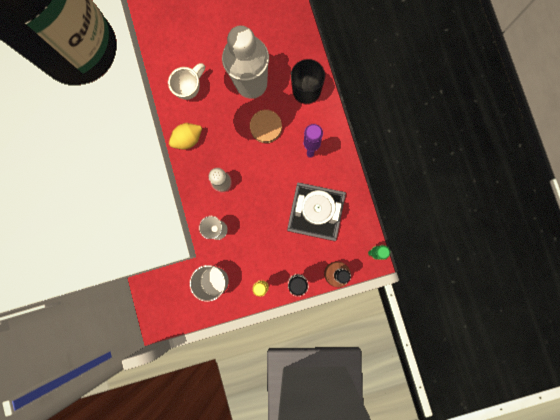

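View pics/scene.png

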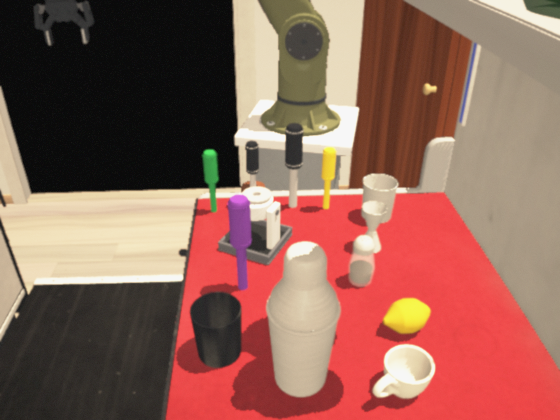

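The drift is the small black one standing in the brown holder, at top pixel (342,276). The taller black one at (298,285) is a decoy. The stand is at (318,208).

```bash
python3 -m handwheel '{"slide":[[0,0,-0.007],[0,0,-0.007],[0,0,-0.007],[0,0,-0.007],[0,0,-0.007],[0,0,-0.007],[0,0,-0.007]],"spin":[-0.182,-0.182,-0.182,-0.182,-0.182,-0.182,-0.182],"jaw":[-1,-1,-1,-1,-1,-1,-1]}'
python3 -m handwheel '{"slide":[[0.048,0.033,0],[0.048,0.033,0],[0.048,0.033,0],[0.048,0.033,0],[0.048,0.033,0],[0.048,0.033,0],[0.048,0.033,0],[0.048,0.033,0]],"spin":[0,0,0,0,0,0,0,0],"jaw":[-1,-1,-1,-1,-1,-1,-1,-1]}'
```

```text
clock: 1.68
tcp_pos: [0.1821, -0.5979, 0.2805]
tool_rot: [[-0.005, 1.0, -0.0], [1.0, 0.005, -0.0], [-0.0, -0.0, -1.0]]
force: [-0.1, -0.0, -0.1]
gripper_width: 0.999
finger_force: 0.0
clock: 2.68
tcp_pos: [0.4474, -0.2127, 0.2806]
tool_rot: [[0.002, 1.0, 0.001], [1.0, -0.002, -0.001], [-0.001, 0.001, -1.0]]
force: [-0.3, -0.9, -0.8]
gripper_width: 1.0
finger_force: 0.0
```

```bash
python3 -m handwheel '{"slide":[[0.045,0.02,0],[0.045,0.02,0],[0.045,0.02,0],[0.04,0.02,0],[0.04,0.02,0],[0,0,0]],"spin":[0,0,0,0,0,0],"jaw":[-1,-1,-1,-1,-1,-1]}'
python3 - <<'E'
from h import *
f=r.grab_frame("wrist");save(f,"w1.png")
print(r.observe()["tcp_pos"],"cam",-f["R"].T@f["t"],f["R"])
for n in("stand","drift","holder"):
    for d in r.silhouettes("wrist",n)[:4]:
        P=world(f,d["region"]);t=P[P[:,2]>np.percentile(P[:,2],98)-.006]
        print(n,round(d["confidence"],2),d["extent"],np.median(P,0),(t.min(0)+t.max(0))/2)
E
```

```text
clock: 3.42
tcp_pos: [0.5475, 0.0051, 0.2805]
tool_rot: [[-0.005, 1.0, 0.001], [1.0, 0.005, 0.002], [0.002, 0.001, -1.0]]
force: [-0.0, -0.4, 0.5]
gripper_width: 1.0
finger_force: 0.0
[0.547  0.0026 0.2802] cam [0.5465 0.0723 0.4236] [[ 1.      0.0048  0.002 ]
 [ 0.0041 -0.9639  0.2663]
 [ 0.0032 -0.2663 -0.9639]]
stand 0.81 [278.1, 117.8, 379.5, 215.5] [0.602  0.0266 0.0889] [0.6102 0.0196 0.1054]
drift 0.89 [195.9, 192.3, 230.3, 233.4] [ 0.4862 -0.0161  0.1393] [ 0.4831 -0.0208  0.142 ]
drift 0.83 [413.6, 152.3, 531.4, 200.6] [0.7297 0.0281 0.1542] [0.7372 0.0259 0.172 ]
drift 0.73 [237.7, 237.7, 266.9, 299.6] [ 0.5249 -0.0873  0.12  ] [ 0.5238 -0.0922  0.134 ]
drift 0.69 [151.1, 111.7, 222.5, 158.9] [0.4771 0.0619 0.1786] [0.471  0.061  0.1801]
holder 0.93 [203.6, 176.5, 248.3, 218.4] [ 0.492  -0.0111  0.0451] [ 0.4839 -0.0204  0.063 ]
```

View pics/w1.png

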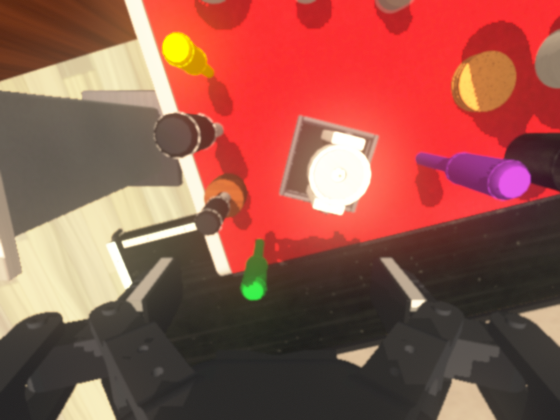

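```bash
python3 -m handwheel '{"slide":[[0.002,0.016,0.024],[0.002,0.016,0.024],[0.002,0.016,0.024],[0.002,0.016,0.023],[0,0,0],[0,0,0]],"spin":[0,0,0,0,0,0],"jaw":[-1,-1,-1,-1,-1,-1]}'
python3 - <<'E'
from h import *
f=r.grab_frame("wrist")
d=r.silhouettes("wrist","stand")[0];P=world(f,d["region"])
print(d["confidence"],d["extent"],np.unique((P[:,2]//.004)*.004,return_counts=True))
H=P[(abs(P[:,2]-.106)<.004)];print("cover",(H.min(0)+H.max(0))/2,np.ptp(H,0),np.median(H,0))
S=P[(abs(P[:,2]-.097)<.004)];print("sleeve",(S.min(0)+S.max(0))/2,np.ptp(S,0))
e=np.array(d["extent"]).astype(int);cx,cy=(e[0]+e[2])//2,(e[1]+e[3])//2
print(cx,cy);c=[max(cx-130,0),max(cy-100,0),cx+130,cy+100];print(c);save(f,"w2.png",c,3)
np.savez("w2.npz",**f)
E
```

```text
clock: 4.38
tcp_pos: [0.6105, 0.0079, 0.1861]
tool_rot: [[0.002, 1.0, 0.0], [1.0, -0.002, -0.0], [-0.0, 0.0, -1.0]]
force: [0.1, 0.3, 0.5]
gripper_width: 1.0
finger_force: 0.0
0.78 [218.2, 119.2, 344.7, 251.3] (array([-0.004,  0.   ,  0.004,  0.008,  0.012,  0.016,  0.02 ,  0.024,
        0.028,  0.032,  0.036,  0.04 ,  0.044,  0.048,  0.052,  0.056,
        0.06 ,  0.064,  0.068,  0.072,  0.076,  0.08 ,  0.084,  0.088,
        0.092,  0.096,  0.1  ,  0.104,  0.108]), array([  17,   56,  481, 2088,  118,  878, 1139,    3,    5,    4,    7,
          4,    5,    5,    7,    7,    6,    6,    8,   17,   27,   40,
         77, 1106,   48, 1554,   81, 3475,   33]))
cover [0.6102 0.0196 0.1054] [0.0509 0.0512 0.0068] [0.6103 0.0208 0.1065]
sleeve [0.6129 0.0201 0.097 ] [0.0626 0.0689 0.0078]
281 185
[np.int64(151), np.int64(85), np.int64(411), np.int64(285)]
```

View pics/w2.png

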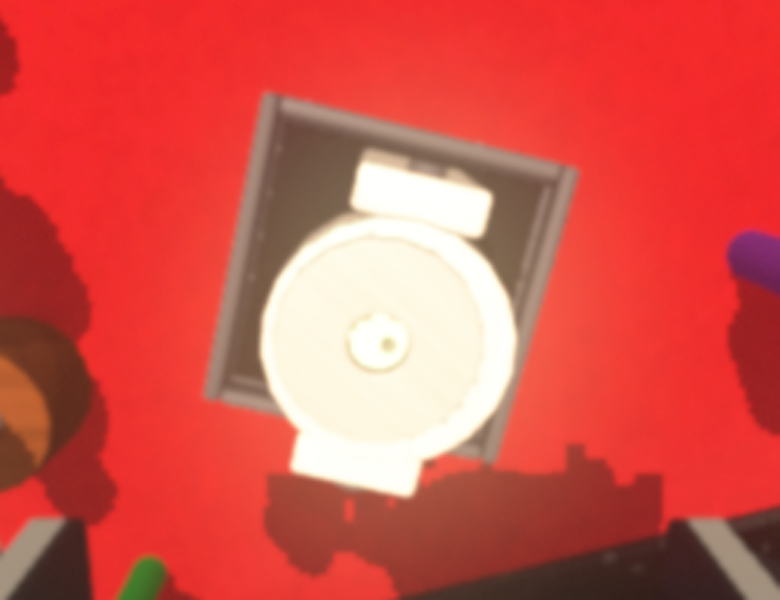

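The wrist view shows the access hole at crop (378,342), which is full-image (277,199). The bush's bore shows slightly to its right.

```bash
python3 - <<'E'
from h import *
f=dict(np.load("w2.npz"))
def ray(u,v,z):
    p=cv2.undistortPoints(np.array([[[u,v]]],float),f["intrinsics"],f["D"]).ravel()
    c=-f["R"].T@f["t"];d=f["R"].T@np.r_[p,1];return c+d*(z-c[2])/d[2]
print("hole",ray(151+377.5/3,85+341/3,.106),"borehole",ray(151+388/3,85+345/3,.097))
M=np.zeros(f["range_z"].shape,bool);M[130:260,210:350]=1
P=world(f,M);q=P[np.hypot(P[:,0]-.6102,P[:,1]-.0196)<.012];l=q[(q[:,2]<.1015)]
print(len(l),l.mean(0),(l.min(0)+l.max(0))/2,np.ptp(l,0))
t=P[abs(P[:,2]-.106)<.003]
c,rad=cv2.minEnclosingCircle((t[:,:2]*1e3).astype(np.float32));print(c,rad)
E
python3 -m handwheel '{"slide":[[-0.005,-0.02,-0.02],[-0.005,-0.02,-0.02],[-0.005,-0.025,-0.01],[-0.005,-0.025,0],[-0.005,-0.02,0],[-0.003,-0.017,0],[0,0,0]],"spin":[0,0,0,0,0,0,0],"jaw":[-1,-1,-1,-1,-1,-1,-1]}'
```

```text
hole [0.6109 0.0203 0.106 ] borehole [0.6135 0.017  0.097 ]
276 [0.6103 0.0179 0.0967] [0.6103 0.0183 0.0905] [0.0135 0.0135 0.0213]
(610.26708984375, 19.535018920898438) 25.919422149658203
clock: 5.35
tcp_pos: [0.483, -0.0196, 0.2364]
tool_rot: [[0.002, 1.0, 0.001], [1.0, -0.002, -0.002], [-0.002, 0.001, -1.0]]
force: [-0.0, 0.1, -0.0]
gripper_width: 1.001
finger_force: 0.0
```

```bash
python3 -m handwheel '{"slide":[[0,0,0.03],[0,0,0.03],[0,0,0.03],[0,0,0.03],[0,0,0.025],[0,0,0]],"spin":[0,0,0,0,0,0],"jaw":[-1,-1,-1,-1,-1,-1]}' && python3 -m handwheel '{"slide":[[0,0,0],[0,0,0],[0,0,0],[0,0,0],[0,0,0],[0,0,0],[0,0,0],[0,0,0]],"spin":[0,0,0,0,0,0,0,0],"jaw":[-0.3,0,0.3,0.6,1,1,1,1]}' 80
```

```text
clock: 6.1
tcp_pos: [0.4836, -0.0189, 0.0893]
tool_rot: [[0.001, 1.0, -0.002], [1.0, -0.001, 0.0], [0.0, -0.002, -1.0]]
force: [0.9, 0.4, 0.5]
gripper_width: 0.998
finger_force: 0.0
clock: 7.1
tcp_pos: [0.4839, -0.0192, 0.0911]
tool_rot: [[0.001, 1.0, 0.001], [1.0, -0.001, -0.001], [-0.001, 0.001, -1.0]]
force: [-2.3, -0.2, 7.8]
gripper_width: 0.289
finger_force: 77.9
```

```bash
python3 -m handwheel '{"slide":[[0,0,-0.02],[0,0,-0.03],[0,0,-0.03],[0,0,-0.03],[0,0,-0.02],[0,0,-0.005],[0,0,0],[0,0,0]],"spin":[0,0,0,0,0,0,0,0],"jaw":[1,1,1,1,1,1,1,1]}'
python3 - <<'E'
from h import *
f=r.grab_frame("wrist");s=r.observe();print(s["tcp_pos"],s["force"],s["gripper_width"])
for d in r.silhouettes("wrist","drift"):print(d["confidence"],d["extent"],np.median(world(f,d["region"]),0))
save(f,"w3.png",(140,100,420,310),2.8);np.savez("w3.npz",**f)
E
```

```text
clock: 8.1
tcp_pos: [0.4832, -0.0193, 0.2244]
tool_rot: [[0.001, 1.0, -0.002], [1.0, -0.001, 0.0], [0.0, -0.002, -1.0]]
force: [-0.0, 1.2, -1.2]
gripper_width: 0.285
finger_force: 78.6
[ 0.4832 -0.0193  0.2244] [ 0.3654 -0.7686 -1.971 ] 0.2846116994938422
0.82 [228.3, 0.0, 271.4, 46.4] [0.4655 0.12   0.1131]
0.62 [222.5, 61.5, 285.0, 127.3] [0.4708 0.0608 0.1808]
0.62 [492.2, 133.1, 560.0, 166.2] [0.7322 0.0263 0.0518]
0.61 [240.9, 210.1, 314.0, 353.3] [ 0.4828 -0.0127  0.2714]
```

View pics/w3.png

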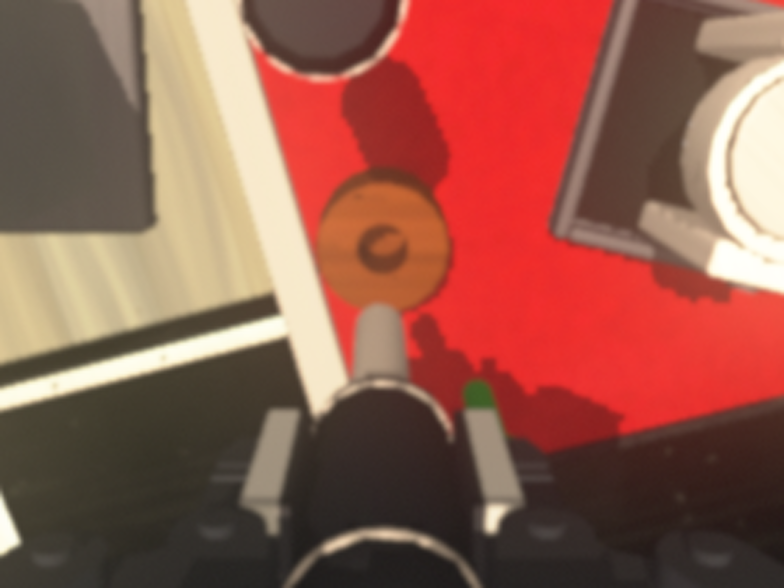

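```bash
cat >> h.py <<'E'
def shaft(f,tcp):
    M=np.zeros(f["range_z"].shape,bool);M[150:300,200:350]=1
    P=world(f,M);q=P-np.array(tcp);q=q[(abs(q[:,0])<.012)&(abs(q[:,1])<.025)&(q[:,2]<-.02)&(q[:,2]>-.11)]
    print("nose z rel tcp",np.percentile(q[:,2],[0,1,5]),len(q))
    for a in np.arange(-.09,-.02,.012):
        s=q[(q[:,2]>a)&(q[:,2]<a+.012)]
        if len(s)>15: print("z",a,"xmid",(s[:,0].min()+s[:,0].max())/2,"w",np.ptp(s[:,0]),"y axis",np.percentile(s[:,1],95)-.0065)
def ray(f,u,v,z):
    p=cv2.undistortPoints(np.array([[[u,v]]],float),f["intrinsics"],f["D"]).ravel()
    c=-f["R"].T@f["t"];d=f["R"].T@np.r_[p,1];return c+d*(z-c[2])/d[2]
E
python3 - <<'E'
from h import *
f=dict(np.load("w3.npz"));s=r.observe();shaft(f,s["tcp_pos"])
print("socket",ray(f,140+382/2.8,100+249/2.8,.045))
M=np.zeros(f["range_z"].shape,bool);M[150:225,245:310]=1
P=world(f,M);t=P[abs(P[:,2]-.045)<.004];print(cv2.minEnclosingCircle((t[:,:2]*1e3).astype(np.float32)),np.median(t,0))
# refined nose: silhouette sides in image at nose end, crop x 357..402, tip y 304
print("nose left/right/tip",ray(f,140+357/2.8,100+318/2.8,.143),ray(f,140+402/2.8,100+318/2.8,.143),ray(f,140+380/2.8,100+304/2.8,.143))
E
```

```text
nose z rel tcp [-0.0829 -0.0815 -0.0784] 453
z -0.09 xmid -0.0012867100804715426 w 0.011730750330828932 y axis -0.0022202239273672085
z -0.078 xmid -0.0016588097487458264 w 0.012312479752751737 y axis -0.0021341433431076758
z -0.066 xmid -0.0012092043254875728 w 0.012233818516809103 y axis -0.0020320802786424567
z -0.054000000000000006 xmid -0.001357274342367043 w 0.012758886813595827 y axis -0.0020231589415880035
z -0.04200000000000001 xmid -0.001162861198150178 w 0.012317276033938396 y axis -0.0020055034766259684
socket [ 0.4832 -0.0211  0.045 ]
((482.4263610839844, -21.272958755493164), 24.98444175720215) [ 0.4827 -0.0196  0.0454]
nose left/right/tip [ 0.4765 -0.0186  0.143 ] [ 0.4883 -0.0186  0.143 ] [ 0.4826 -0.0148  0.143 ]
```

```bash
python3 -m handwheel '{"slide":[[0.008,0.025,0],[0.009,0.03,0],[0.009,0.03,0],[0.008,0.025,0],[0.007,0.0187,0],[0,0,0.01],[0,0,0.01],[0,0,0],[0,0,0],[0,0,0]],"spin":[0,0,0,0,0,0,0,0,0,0],"jaw":[1,1,1,1,1,1,1,1,1,1]}'
python3 - <<'E'
from h import *
f=r.grab_frame("wrist");s=r.observe();print(s["tcp_pos"],s["force"],s["tool_rot"]);shaft(f,s["tcp_pos"])
save(f,"w4.png",(200,130,360,250),5)
E
```

```text
clock: 9.45
tcp_pos: [0.6125, 0.0216, 0.2058]
tool_rot: [[0.001, 1.0, 0.001], [1.0, -0.001, -0.0], [-0.0, 0.001, -1.0]]
force: [-0.4, -0.5, -1.4]
gripper_width: 0.29
finger_force: 78.7
[0.6126 0.0216 0.2058] [-0.8301  0.0651 -2.2819] [[ 0.0013  1.      0.0008]
 [ 1.     -0.0013 -0.0001]
 [-0.0001  0.0008 -1.    ]]
nose z rel tcp [-0.1098 -0.1089 -0.108 ] 1834
z -0.09 xmid -0.0010097075342459516 w 0.011714400973382388 y axis -0.002178607644729571
z -0.078 xmid -0.0013820299558842675 w 0.012317542203544085 y axis -0.001940647529006024
z -0.066 xmid -0.0009967753598763007 w 0.01231827043705258 y axis -0.0019356685124094827
z -0.054000000000000006 xmid -0.0011110290927138777 w 0.012785332752207612 y axis -0.0019834175159037584
z -0.04200000000000001 xmid -0.0009786973463933313 w 0.012324852707901401 y axis -0.0019249810999905585
```

View pics/w4.png

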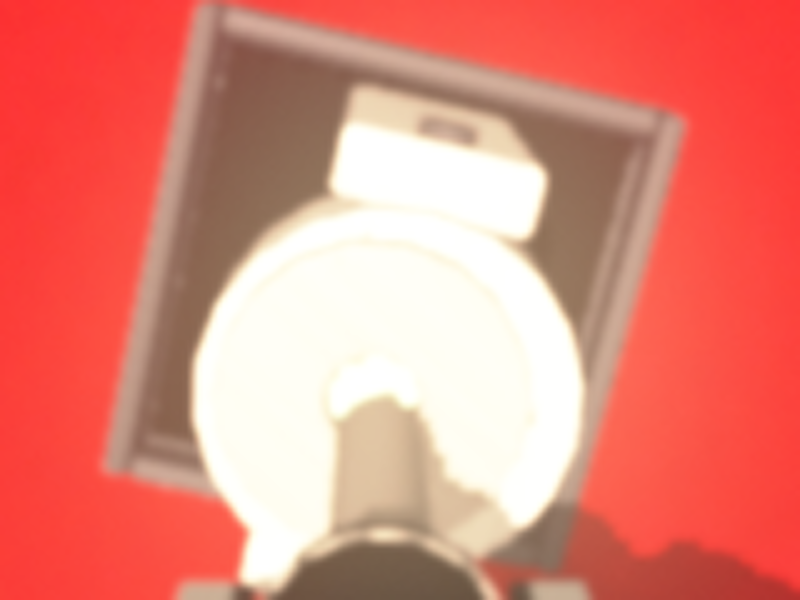

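```bash
python3 -m handwheel '{"slide":[[0.0004,-0.0006,0.005],[0,0,0.005],[0,0,0.004],[0,0,0],[0,0,0],[0,0,0]],"spin":[0,0,0,0,0,0],"jaw":[1,1,1,1,1,1]}'; python3 -m handwheel '{"slide":[[0,0,0.001],[0,0,0.001],[0,0,0.001],[0,0,0.001],[0,0,0]],"spin":[0,0,0,0,0],"jaw":[1,1,1,1,1]}'
```

```text
clock: 10.25
tcp_pos: [0.612, 0.0221, 0.1915]
tool_rot: [[0.001, 1.0, 0.0], [1.0, -0.001, 0.0], [0.0, 0.0, -1.0]]
force: [-0.2, 0.1, -1.9]
gripper_width: 0.285
finger_force: 78.7
clock: 10.88
tcp_pos: [0.6118, 0.0221, 0.1872]
tool_rot: [[0.001, 1.0, -0.0], [1.0, -0.001, 0.0], [0.0, -0.0, -1.0]]
force: [-0.0, 0.0, -0.1]
gripper_width: 0.284
finger_force: 78.7
```

```bash
python3 -m handwheel '{"slide":[[0,0,0.001],[0,0,0],[0,0,0]],"spin":[0,0,0],"jaw":[1,1,1]}'; python3 -m handwheel '{"slide":[[0,0,0.001],[0,0,0],[0,0,0]],"spin":[0,0,0],"jaw":[1,1,1]}'
```

```text
clock: 11.25
tcp_pos: [0.6119, 0.0221, 0.1863]
tool_rot: [[0.001, 1.0, -0.0], [1.0, -0.001, 0.0], [0.0, -0.0, -1.0]]
force: [0.6, -0.2, -1.8]
gripper_width: 0.281
finger_force: 78.7
clock: 11.62
tcp_pos: [0.6119, 0.0221, 0.1853]
tool_rot: [[0.001, 1.0, -0.0], [1.0, -0.001, 0.0], [0.0, -0.0, -1.0]]
force: [-0.1, 0.0, -1.3]
gripper_width: 0.282
finger_force: 78.7
```

```bash
python3 -m handwheel '{"slide":[[0,0,0.001],[0,0,0.001],[0,0,0.001],[0,0,0.001],[0,0,0]],"spin":[0,0,0,0,0],"jaw":[1,1,1,1,1]}'; python3 -m handwheel '{"slide":[[0,0,0.001],[0,0,0],[0,0,0]],"spin":[0,0,0],"jaw":[1,1,1]}';python3 -m handwheel '{"slide":[[0,0,0.0005],[0,0,0],[0,0,0]],"spin":[0,0,0],"jaw":[1,1,1]}'
```

```text
clock: 12.25
tcp_pos: [0.6118, 0.0221, 0.1812]
tool_rot: [[0.001, 1.0, -0.0], [1.0, -0.001, 0.0], [0.0, -0.0, -1.0]]
force: [-0.2, 0.3, -2.1]
gripper_width: 0.285
finger_force: 78.7
clock: 12.62
tcp_pos: [0.612, 0.0221, 0.1803]
tool_rot: [[0.001, 1.0, 0.0], [1.0, -0.001, 0.0], [0.0, 0.0, -1.0]]
force: [0.6, -0.6, -1.5]
gripper_width: 0.285
finger_force: 79.0
clock: 13.0
tcp_pos: [0.612, 0.0222, 0.1802]
tool_rot: [[0.001, 1.0, 0.001], [1.0, -0.001, 0.0], [0.0, 0.001, -1.0]]
force: [-1.3, -0.3, 5.6]
gripper_width: 0.283
finger_force: 79.3
```

```bash
for i in 1 ; do python3 -m handwheel '{"slide":[[0,0,0.0003],[0,0,0]],"spin":[0,0],"jaw":[1,1]}'; python3 -m handwheel '{"slide":[[0,0,0.0003],[0,0,0]],"spin":[0,0],"jaw":[1,1]}';python3 -m handwheel '{"slide":[[0,0,0.0003],[0,0,0]],"spin":[0,0],"jaw":[1,1]}'; done | egrep 'tcp|force: \['
```

```text
tcp_pos: [0.6121, 0.0223, 0.1802]
force: [-1.5, 0.9, 7.1]
tcp_pos: [0.6121, 0.0223, 0.1801]
force: [-2.4, -1.1, 8.5]
tcp_pos: [0.6121, 0.0223, 0.1801]
force: [-3.9, -0.9, 10.7]
```

```bash
(python3 -m handwheel '{"slide":[[0,0,0.0003],[0,0,0]],"spin":[0,0],"jaw":[1,1]}'; python3 -m handwheel '{"slide":[[0,0,0.0003],[0,0,0]],"spin":[0,0],"jaw":[1,1]}';python3 -m handwheel '{"slide":[[0,0,0.0003],[0,0,0]],"spin":[0,0],"jaw":[1,1]}') | egrep 'tcp|force: \['
```

```text
tcp_pos: [0.6122, 0.0224, 0.18]
force: [-2.4, 0.2, 11.9]
tcp_pos: [0.6123, 0.0224, 0.1798]
force: [-2.6, -0.3, 12.6]
tcp_pos: [0.6123, 0.0224, 0.1797]
force: [-3.3, -0.8, 13.8]
```

```bash
(python3 -m handwheel '{"slide":[[0,0,0.0003],[0,0,0]],"spin":[0,0],"jaw":[1,1]}'; python3 -m handwheel '{"slide":[[0,0,0.0003],[0,0,0]],"spin":[0,0],"jaw":[1,1]}';python3 -m handwheel '{"slide":[[0,0,0.0003],[0,0,0],[0,0,0]],"spin":[0,0,0],"jaw":[1,1,1]}') | egrep 'tcp|force: \['
```

```text
tcp_pos: [0.6124, 0.0224, 0.1794]
force: [-3.1, -0.7, 13.5]
tcp_pos: [0.6124, 0.0224, 0.1793]
force: [-2.8, -0.6, 14.9]
tcp_pos: [0.6124, 0.0225, 0.1791]
force: [-3.5, -1.4, 16.5]
```

```bash
(python3 -m handwheel '{"slide":[[0,-0.0005,0],[0,0,0]],"spin":[0,0],"jaw":[1,1]}'; python3 -m handwheel '{"slide":[[0,0,0.0003],[0,0,0]],"spin":[0,0],"jaw":[1,1]}';python3 -m handwheel '{"slide":[[0,0,0.0003],[0,0,0],[0,0,0]],"spin":[0,0,0],"jaw":[1,1,1]}') | egrep 'tcp|force: \['
```

```text
tcp_pos: [0.6123, 0.0225, 0.1792]
force: [-3.0, -1.5, 15.5]
tcp_pos: [0.6123, 0.0225, 0.1788]
force: [-2.3, -0.3, 14.7]
tcp_pos: [0.6123, 0.0224, 0.1786]
force: [-2.6, -0.4, 15.8]
```

```bash
(python3 -m handwheel '{"slide":[[0,-0.0003,0.0003],[0,0,0.0003],[0,0,0.0003],[0,0,0.0003]],"spin":[0,0,0,0],"jaw":[1,1,1,1]}'; python3 -m handwheel '{"slide":[[0,0,0.0003],[0,0,0.0003],[0,0,0.0003],[0,0,0.0003]],"spin":[0,0,0,0],"jaw":[1,1,1,1]}') | egrep 'tcp|force: \['
```

```text
tcp_pos: [0.6123, 0.0225, 0.1777]
force: [-3.1, -2.0, 18.5]
tcp_pos: [0.6123, 0.0225, 0.1767]
force: [-3.1, -0.9, 16.7]
```

```bash
(python3 -m handwheel '{"slide":[[-0.0003,-0.0005,0],[0,0,0.0003],[0,0,0.0003],[0,0,0.0003],[0,0,0.0003]],"spin":[0,0,0,0,0],"jaw":[1,1,1,1,1]}'; python3 -m handwheel '{"slide":[[0,0,0.0003],[0,0,0.0003],[0,0,0.0003],[0,0,0.0003]],"spin":[0,0,0,0],"jaw":[1,1,1,1]}') | egrep 'tcp|force: \['
```

```text
tcp_pos: [0.6122, 0.0224, 0.1754]
force: [-3.0, -0.5, 18.7]
tcp_pos: [0.6121, 0.0223, 0.1743]
force: [-2.1, -1.0, 16.7]
```

```bash
(python3 -m handwheel '{"slide":[[0,-0.0003,0.0003],[0,0,0.0003],[0,0,0.0003],[0,0,0.0003],[0,0,0.0003],[0,0,0.0003],[0,0,0.0003],[0,0,0.0003],[0,0,0.0003],[0,0,0.0003]],"spin":[0,0,0,0,0,0,0,0,0,0],"jaw":[1,1,1,1,1,1,1,1,1,1]}'; python3 -m handwheel '{"slide":[[0,0,0.0003],[0,0,0.0003],[0,0,0.0003],[0,0,0.0003],[0,0,0.0003],[0,0,0.0003],[0,0,0.0003],[0,0,0.0003],[0,0,0.0003],[0,0,0.0003]],"spin":[0,0,0,0,0,0,0,0,0,0],"jaw":[1,1,1,1,1,1,1,1,1,1]}') | egrep 'tcp|force: \['
```

```text
tcp_pos: [0.612, 0.0224, 0.1712]
force: [-1.5, 0.2, 15.9]
tcp_pos: [0.6119, 0.0224, 0.1681]
force: [-0.3, 0.1, 14.9]
```

```bash
(python3 -m handwheel '{"slide":[[0,0,0.0003],[0,0,0.0003],[0,0,0.0003],[0,0,0.0003],[0,0,0.0003],[0,0,0.0003],[0,0,0.0003],[0,0,0.0003],[0,0,0.0003],[0,0,0.0003]],"spin":[0,0,0,0,0,0,0,0,0,0],"jaw":[1,1,1,1,1,1,1,1,1,1]}'; python3 -m handwheel '{"slide":[[0,0,0.0003],[0,0,0.0003],[0,0,0.0003],[0,0,0.0003],[0,0,0.0003],[0,0,0.0003]],"spin":[0,0,0,0,0,0],"jaw":[1,1,1,1,1,1]}') | egrep 'tcp|force: \['
```

```text
tcp_pos: [0.6108, 0.0219, 0.1631]
force: [0.4, 0.1, -1.2]
tcp_pos: [0.6103, 0.0218, 0.1609]
force: [0.9, -0.2, -0.5]
```

```bash
python3 -m handwheel '{"slide":[[0.0002,0.0012,0],[0,0,0],[0,0,0]],"spin":[0,0,0],"jaw":[1,1,1]}'
python3 - <<'E'
from h import *
f=r.grab_frame("scene");save(f,"s2.png",(190,160,320,280),5)
for d in r.silhouettes("scene","bush"):print(d["confidence"],d["extent"],np.median(world(f,d["region"]),0))
E
```

```text
clock: 23.25
tcp_pos: [0.6113, 0.0221, 0.1608]
tool_rot: [[0.001, 1.0, -0.001], [1.0, -0.001, 0.0], [0.0, -0.001, -1.0]]
force: [-0.0, 0.2, -2.3]
gripper_width: 0.285
finger_force: 78.8
0.61 [348.3, 234.1, 375.4, 285.4] [0.6976 0.2145 0.0505]
```

View pics/s2.png

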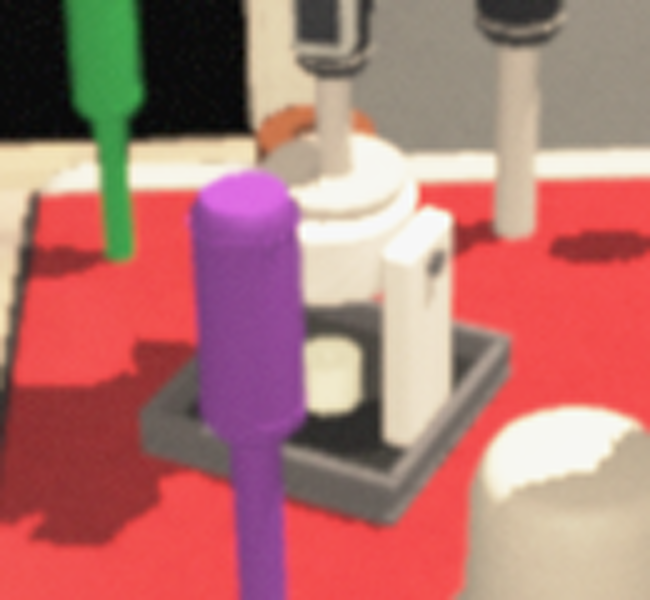

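The bush stands in the tray at crop (330,375). Next I withdraw and go back over the holder.

```bash
python3 -m handwheel '{"slide":[[0,0,-0.006],[0,0,-0.01],[0,0,-0.012],[0,0,-0.014],[0,0,-0.014],[0,0,-0.009],[0,0,0]],"spin":[0,0,0,0,0,0,0],"jaw":[1,1,1,1,1,1,1]}' | egrep 'tcp|force: \['; python3 -m handwheel '{"slide":[[-0.008,-0.025,0],[-0.009,-0.03,0],[-0.009,-0.03,0],[-0.008,-0.025,0],[-0.007,-0.0175,0],[0,0,0],[0,0,0]],"spin":[0,0,0,0,0,0,0],"jaw":[1,1,1,1,1,1,1]}'
python3 - <<'E'
from h import *
f=r.grab_frame("wrist");s=r.observe();print(s["tcp_pos"]);shaft(f,s["tcp_pos"])
E
```

```text
tcp_pos: [0.6118, 0.0221, 0.2267]
force: [-0.3, -0.4, -1.2]
clock: 25.1
tcp_pos: [0.4846, -0.0187, 0.2259]
tool_rot: [[0.001, 1.0, 0.001], [1.0, -0.001, 0.0], [0.0, 0.001, -1.0]]
force: [-0.1, -0.6, -1.3]
gripper_width: 0.286
finger_force: 78.9
[ 0.4847 -0.0185  0.2258]
nose z rel tcp [-0.0822 -0.0814 -0.0781] 455
z -0.09 xmid -0.0015031258046543372 w 0.012476668983637307 y axis -0.002155722374172664
z -0.078 xmid -0.0014381887582496644 w 0.012203529488953702 y axis -0.0020686039899372984
z -0.066 xmid -0.0010739211470414955 w 0.012404461695029123 y axis -0.0021921211038444565
z -0.054000000000000006 xmid -0.0011289292308457044 w 0.012749564328874474 y axis -0.0021615234471238287
z -0.04200000000000001 xmid -0.0010059046209072997 w 0.012205583753156113 y axis -0.001914595746018699
z -0.030000000000000013 xmid -0.0013020173348453068 w 0.0075109799964862 y axis -0.001936054248166865
```

```bash
python3 -m handwheel '{"slide":[[-0.0006,-0.0007,0.025],[0,0,0.03],[0,0,0.025],[0,0,0.012],[0,0,0.012],[0,0,0.012],[0,0,0.01],[0,0,0.005],[0,0,0.001],[0,0,0]],"spin":[0,0,0,0,0,0,0,0,0,0],"jaw":[1,1,1,1,1,1,1,1,1,1]}'
```

```text
clock: 26.4
tcp_pos: [0.4834, -0.0194, 0.0941]
tool_rot: [[0.001, 1.0, 0.0], [1.0, -0.001, 0.0], [0.0, 0.0, -1.0]]
force: [-0.2, 0.3, -1.9]
gripper_width: 0.288
finger_force: 78.9
```

```bash
python3 -m handwheel '{"slide":[[0,0,0.0015],[0,0,0.001],[0,0,0],[0,0,0]],"spin":[0,0,0,0],"jaw":[1,1,1,1]}'; python3 -m handwheel '{"slide":[[0,0,0],[0,0,0],[0,0,0],[0,0,0],[0,0,0],[0,0,0],[0,0,0],[0,0,0]],"spin":[0,0,0,0,0,0,0,0],"jaw":[0.3,0,-0.3,-0.6,-1,-1,-1,-1]}'
```

```text
clock: 26.9
tcp_pos: [0.4833, -0.0195, 0.0914]
tool_rot: [[0.001, 1.0, 0.0], [1.0, -0.001, 0.0], [0.0, 0.0, -1.0]]
force: [-0.7, 0.2, -1.3]
gripper_width: 0.282
finger_force: 78.9
clock: 27.9
tcp_pos: [0.4832, -0.0195, 0.0914]
tool_rot: [[0.001, 1.0, -0.0], [1.0, -0.001, 0.0], [0.0, -0.0, -1.0]]
force: [-0.4, 0.7, -0.1]
gripper_width: 1.003
finger_force: 0.0
```

```bash
python3 -m handwheel '{"slide":[[0,0,-0.02],[0,0,-0.03],[0,0,-0.04],[0,0,-0.04],[0,0,-0.03],[0,0,0],[0,0,0]],"spin":[0,0,0,0,0,0,0],"jaw":[-1,-1,-1,-1,-1,-1,-1]}'
python3 - <<'E'
from h import *
for c in("wrist","scene"):
    f=r.grab_frame(c)
    for n in("drift","holder","jigger","salt_shaker"):
        for d in r.silhouettes(c,n)[:5]:
            P=world(f,d["region"]);t=P[P[:,2]>np.percentile(P[:,2],98)-.006]
            print(c,n,round(d["confidence"],2),np.median(P,0),(t.min(0)+t.max(0))/2)
    if c=="wrist": save(f,"w5.png")
E
```

```text
clock: 28.78
tcp_pos: [0.4828, -0.0197, 0.2508]
tool_rot: [[0.001, 1.0, -0.001], [1.0, -0.001, -0.0], [-0.0, -0.001, -1.0]]
force: [1.1, 0.5, 0.7]
gripper_width: 1.006
finger_force: 0.0
wrist drift 0.95 [ 0.4816 -0.0164  0.1414] [ 0.4816 -0.0211  0.1421]
wrist drift 0.95 [ 0.5222 -0.0884  0.1207] [ 0.5237 -0.0934  0.1338]
wrist drift 0.87 [0.4707 0.0607 0.1808] [0.4706 0.061  0.1799]
wrist drift 0.81 [0.7307 0.0261 0.0945] [0.7266 0.0241 0.1201]
wrist drift 0.62 [0.4649 0.123  0.1298] [0.4636 0.1246 0.1339]
wrist holder 0.69 [ 0.4825 -0.0101  0.0453] [ 0.4819 -0.0159  0.0628]
scene drift 0.98 [ 0.5334 -0.0927  0.092 ] [ 0.5287 -0.0949  0.1329]
scene drift 0.96 [ 0.4929 -0.019   0.108 ] [ 0.4879 -0.0203  0.1408]
scene drift 0.72 [0.4821 0.062  0.1232] [0.4757 0.061  0.1786]
scene drift 0.66 [0.4728 0.1304 0.0945] [0.4667 0.1295 0.1331]
scene drift 0.58 [0.7508 0.0287 0.123 ] [0.7431 0.0262 0.1707]
scene jigger 0.7 [0.5886 0.2287 0.0686] [0.6193 0.2262 0.0832]
scene salt_shaker 0.62 [0.6974 0.215  0.0489] [0.6872 0.2147 0.0864]
```

View pics/w5.png

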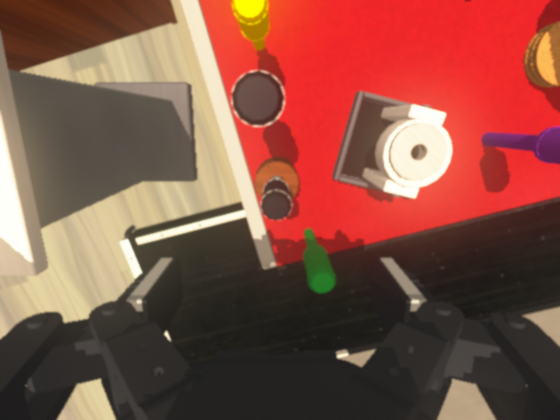

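The drift stands upright in its holder at (277,195), top at z 0.142, and the gripper is clear. The stand's hole at (419,152) is now open and dark.

```bash
python3 -c "
from cell import r
print(r.job_done())"
```

```text
the job is handed in; nothing more can be done
None
```

The job is handed in: the bush was pushed out into the tray, measured push up to about 20 N, and the drift is back upright in its holder and released; jigger and salt shaker are where they were, the cup I did not re-measure, and no verdict was returned.

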